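Test the safety trip on the block carver's bench

ROBOT

A 6-joint arm with a two-finger parallel gripper is mounted at the origin on the work surface. World frame = base frame: x ahead of the robot, y to its left, z up, the work surface at z = 0. Lengths are in m, angles in rad, forces in N, time in s.
With the tool pointing down it reaches from about 0.275 to 0.725 m from the base axis. Payload 5.6 kg.
Tool frame: the origin (TCP) lies midway between the tips of the shut fingers; the grasp point (between the pads) lies 19 mm behind it (ctrl.hold_point_z is the z of the grasp point in the tool frame, in m); z points along the fingers, y is the line along which they close (so a half turn about z gives the same grasp; the last joint's range is limited). The gripper opens to 85 mm and grips with 20 to 120 N. Pads are 22 mm wide; open, the fingers measure 114 mm over their backs; the gripper's body (76 mm by 85 mm) begins 54 mm behind the grasp point. The pads swing forward as they close: fully open they stand 13 mm farther back than shut.
Start: joints at [-0.834, 0.255, 0.108, 0, -1.424, -0.285], TCP at [0.24, -0.495, 0.231] pointing down, gripper open.
Joint ranges: [-2.95, 2.95], [-1.21, 1.97], [-1.09, 1.5], [-2.87, 1.71], [-2.94, -0.07], [-3.05, 3.05]. Speed limits (rad/s): [2.57, 2.57, 3.14, 3.14, 3.14, 3.14].

INTERFACE

Orientations are given as a rotation vector (axis times angle).
In Python, from rig import ctrl gives the robot as it stands.
- The arm moves only by the tool creep_tool, called by a JSON object that holds its "api" and its "payload". Schema: {"type":"object","properties":{"steps":{"type":"object","properties":{"finger_gap":{"type":"array","items":{"type":"number"},"minItems":1,"maxItems":10},"x":{"type":"array","items":{"type":"number"},"minItems":1,"maxItems":10},"y":{"type":"array","items":{"type":"number"},"minItems":1,"maxItems":10},"z":{"type":"array","items":{"type":"number"},"minItems":1,"maxItems":10},"ax":{"type":"array","items":{"type":"number"},"minItems":1,"maxItems":10},"ay":{"type":"array","items":{"type":"number"},"minItems":1,"maxItems":10},"az":{"type":"array","items":{"type":"number"},"minItems":1,"maxItems":10}},"additionalProperties":false,"required":["finger_gap","x","y","z","ax","ay","az"]},"grip_n":{"type":"number"},"only":{"type":"string"},"quiet":{"type":"boolean"},"lines":{"type":"string"}},"required":["steps"],"additionalProperties":false}. steps is an object with one list for each field, all of the same length, 1 to 10, a row being the entries at one place: finger_gap (the opening from 0.0 (shut) to 1.0 (fully open)), x, y, z (the shift in normalised numbers (1 is 250 mm)), ax, ay, az (a rotation vector in parts of the range, where 1.0 means pi rad); each row shifts and turns the commanded pose from where the row before left it, along the tool's axes as they then stand; what a row does not reach is not made up. A row lasts 1/12 s, in which the tool goes at most 0.0417 m and 0.125 rad, less where a joint would pass 70% of its speed; a pose out of reach is approached as far as the arm can. The fingers move at their own pace and stop on an object; grip_n is the grip in N (left out, the last holds). Time passes only in rows, so rows that do not move let the fingers close. The tool returns the time, the measured TCP pose, the force, the opening and the grip force at its end. only (a regular expression) keeps the lines of the reply that match it, lines (a string "A,B") keeps lines A to B, and quiet returns only ok. Input that does not fit is refused with a message, and nothing moves.
- ctrl.get_obs(): the state, without advancing time (a new reading comes with each control period).
- ctrl.camera(name): name is "side" or "top" or "wrist"; returns a dict with "image" (420x560x3 uint8, red, green, blue), "range_z" (420x560 float32, m along the optical axis (not along the pixel's ray), 0 where there is no reading), "mtx" (3x3 intrinsics, pixels), "position" and "orientation" of the camera in the world. Camera axes: x right, y down, z forward; pixel columns grow to the right and rows downward; lengths in m; the calibration is good to about 2 mm. A picture is of the moment at which its call begins.
- ctrl.sign_off(): hands the job in; it is judged then, once.
The state is a dict: "clock": time; "joints": joint angles; "qvel": joint speeds; "joint_efforts": joint torques, N m; "position": TCP position; "eef_rot": TCP orientation; "contact_force": force on the tool from outside, world axes, zero at the start; "wrist_torque": the same for the moment, N m; "opening": opening from 0.0 (shut) to 1.0 (fully open); "grasp_force": force on a finger pad.
Only numpy, scipy, OpenCV 4.12 (cv2) and the standard library are available. Lean on these libraries where they do the work, as an engineer would, in place of code of your own. Each camera call takes 0.05 s, during which the arm holds its last target. There are 200 camera calls.

TASK

Test the safety trip on the carving bench: press the round test button on the box that has the T-handled lever, so that the lever drops, then lift the lever back up until it stands by itself against its stop. Do not touch the lamp box (the grey box without a lever).

Things in the scene. Friction and masses are not known exactly. Their poses are not given: they have to be found in the camera images.
- trip_unit: The safety trip: grey steel box 160 x 180 x 60 mm (x, y, z), fixed to the bench, with one round button and a T-handled lever on top. Origin: centre of its underside, on the bench; z up; the lever drops towards -x, which roughly faces the robot. Button axis at x +35, y +60 mm. Lever swings in the plane y = 0 about a pivot at x -10, z 64 mm.
- test_top (a point): Centre of the top face of the round black test button, 34 mm across, in a steel collar 44 mm across. At rest it is 90 mm above the bench, 12 mm proud of the collar; press straight down.
- test_button (a joint): Travel of the test button in m: 0 at rest, 0.009 fully down. Sprung: 1.2 N to start it, 4 N fully down, comes back by itself. It trips the lever at about 6 to 7 mm: press it all the way.
- lever_handle (a point): Centre of the lever's handle: a black bar 18 mm in diameter, 32 mm long, lying along the box's y, on a 10 mm steel rod, 55 mm from the pivot. In the box frame: standing x +1, z 118 mm; dropped x -57, z 92 mm, with 23 mm free between bar and box. Grip it by its two flat ends (along y), or push it from its -x side.
- trip_lever (a joint): Lever angle q in rad: 0 standing on its stop, leaning 0.20 back (+x) past vertical; 1.24 dropped, 30 degrees above level towards -x. Handle centre in the box frame: x = -0.010 + 0.055 sin(0.20 - q), z = 0.064 + 0.055 cos(0.20 - q) m. About 0.10 kg, swings freely: stays at 0 by its own weight, falls to 1.24 if let go at q above 0.20. Drops within a second.
- lamp_box: Bystander, not to be touched: grey box 150 x 170 x 50 mm fixed to the bench, with a square black push and a round knob on top (76 mm high in all) but no lever. Origin: centre of its underside, on the bench. It stands beside the trip, on either side.

How it is judged:
On the way, in this order (a step that is already met when the one before it is completed fails the run):
1. the round test button is pressed in by 4.5 mm or more while the lever still stands (value of joint test_button above 0.0045 m).
2. the lever has dropped to its lower stop (value of joint trip_lever above 1 rad), for 0.2 s.
At the end, for the whole second after the job is handed in: The lever stands by itself against its upper stop (joint within 0.1 rad of 0, at rest, below 0.1 rad/s) and the test button is back up (less than 1.5 mm in) (value of joint trip_lever below 0.1 rad and velocity of joint trip_lever between -0.1 and 0.1 rad/s and value of joint test_button below 0.0015 m); the robot touches nothing.
It fails at once if the lamp box is touched with more than 1 N (contact force between lamp_box and the fingers above 1 N or contact force between lamp_box and the arm above 1 N).
It also fails if it takes over 38 s, if anything falls off the work surface, if the arm or the gripper's body presses on something with over 40 N, if the wrist force passes 120 N, or if a joint passes its speed limit or range.

## Working session

There is one attempt and no reset: what is moved stays moved. The work goes in short steps, Python scripts to look and compute and a tool call to move; the robot and the scene stay as the last step left them, time stands still between calls to the robot, and variables do not carry over. Pictures are saved under pics/ and viewed, at most 10 in all, crops included, and the job is handed in when it is done.

```bash
ls; mkdir -p pics; cat > h.py <<'E'
import numpy as np, cv2
from scipy.spatial.transform import Rotation as R
from rig import ctrl
def rot(o):
    o=np.asarray(o,float)
    return o if o.shape==(3,3) else (R.from_quat(o).as_matrix() if o.size==4 else R.from_rotvec(o).as_matrix())
def cloud(c):
    z=c["range_z"]; K=c["mtx"]; v,u=np.indices(z.shape)
    p=np.stack([(u-K[0,2])/K[0,0]*z,(v-K[1,2])/K[1,1]*z,z],-1)
    return p@rot(c["orientation"]).T+c["position"]
E
python3 - <<'E'
from h import *
o=ctrl.get_obs(); print(o["clock"],o["position"],o["eef_rot"],o["opening"])
a=ctrl.camera("top");b=ctrl.camera("side")
np.save("top.npy",a,allow_pickle=True);np.save("side.npy",b,allow_pickle=True)
print(a["position"],a["orientation"],b["position"],(a["range_z"]>0).mean())
cv2.imwrite("pics/top.png",a["image"][...,::-1]);cv2.imwrite("pics/side.png",b["image"][...,::-1])
E
```

```text
pics
rig.py
0.0 [ 0.239962   -0.49433804  0.23038949] [ 7.03500162e-01 -3.06128969e+00 -2.91539860e-03] 0.9944434750995185
[0.49290857 0.02201248 0.76179003] [-2.20351342  2.19639996 -0.10861762] [0.38859819 0.48496533 0.5608037 ] 0.9960076530612245
```

View pics/top.png

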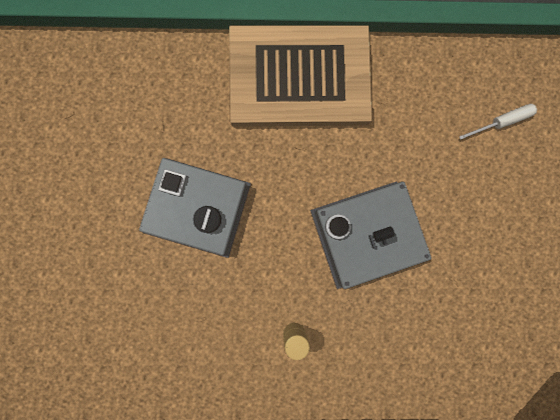

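View pics/side.png

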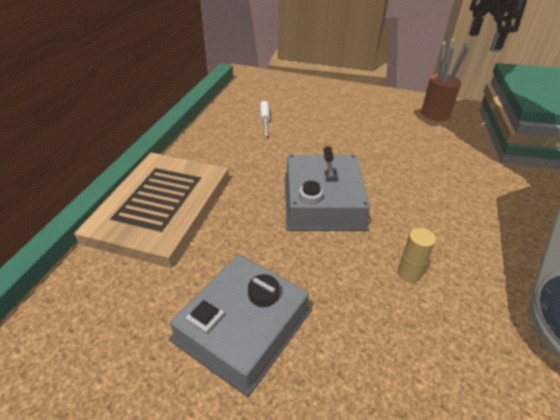

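The top view shows the trip box around (372,235), with its button at (339,227) and lever bar at (384,236). The lamp box is around (195,207) and a loose brass cylinder at (297,347). The side view agrees, with the lever standing.

```bash
cat > m.py <<'E'
from h import *
for n in("top","side"):
    c=np.load(n+".npy",allow_pickle=True).item(); P=cloud(c)
    tab=P[...,2]; print(n,"table z",np.median(tab[abs(tab)<.015]))
    m=((tab>.054)&(tab<.066)&(P[...,0]>.25)&(P[...,0]<.75)).astype(np.uint8)
    m=cv2.morphologyEx(m,cv2.MORPH_CLOSE,np.ones((15,15)))
    m=cv2.morphologyEx(m,cv2.MORPH_OPEN,np.ones((9,9)))
    k,L,S,_=cv2.connectedComponentsWithStats(m)
    for i in range(1,k):
        if S[i,4]<800: continue
        q=P[(L==i)&(abs(tab-.06)<.006)]
        (cx,cy),wh,ang=cv2.minAreaRect(q[:,:2].astype(np.float32)*1000)
        print(" box",S[i,:5],cx,cy,wh,ang,"z",np.median(q[:,2]))
    # points high above the box
    for lo,hi in((.083,.097),(.110,.135)):
        mm=((tab>lo)&(tab<hi)&(c["image"].max(-1)<70)).astype(np.uint8)
        k,L,S,C=cv2.connectedComponentsWithStats(mm)
        for i in range(1,k):
            if S[i,4]>25: q=P[L==i]; print("  dark",lo,C[i],S[i,4],np.median(q,0),q.min(0),q.max(0))
E
python3 m.py
```

```text
top table z 0.0017949262239053132
 box [ 146  166   66   74 3194] 548.3232421875 189.761474609375 (104.68253326416016, 128.5830078125) 77.58944702148438 z 0.06041671952822908
 box [ 318  183  111  105 7299] 489.96429443359375 -159.53782653808594 (150.46945190429688, 170.3564453125) 18.36830711364746 z 0.061778138268255844
  dark 0.083 [338.74468085 226.07092199] 282 [ 0.50446007 -0.09175649  0.09165236] [ 0.48909754 -0.10800177  0.08645894] [ 0.51993885 -0.0762928   0.09478889]
  dark 0.11 [383.03603604 233.97297297] 222 [ 0.49107971 -0.15787413  0.12676381] [ 0.47957536 -0.1752678   0.11518092] [ 0.50258293 -0.14243165  0.1308612 ]
side table z 0.0006095764925757585
 box [ 287  154   81   56 3684] 489.8928527832031 -158.97738647460938 (149.89041137695312, 172.6174774169922) 18.521564483642578 z 0.06049042192351295
  dark 0.083 [49.07676768 25.78989899] 495 [ 1.5392328  -0.6144488   0.08941717] [ 1.5322596  -0.95915049  0.08301132] [ 1.54574112 -0.4095723   0.09696214]
  dark 0.083 [510.74 118.44] 50 [ 0.13034505 -0.46844989  0.09422671] [ 0.12227026 -0.53272547  0.09014413] [ 0.14065032 -0.42279138  0.09697602]
  dark 0.083 [311.06369427 187.35031847] 157 [ 0.50159921 -0.08491402  0.08982801] [ 0.48852641 -0.10218178  0.08324457] [ 0.51636185 -0.07430311  0.09257723]
  dark 0.11 [40.48773006 17.71165644] 652 [ 1.53924229 -0.59954551  0.12188198] [ 1.53220423 -0.85482977  0.11000089] [ 1.54611419 -0.42439081  0.13497997]
  dark 0.11 [519.8432 103.664 ] 625 [ 0.13140241 -0.44925259  0.12470107] [ 0.05653895 -0.66858319  0.11012936] [ 0.16510611 -0.42504471  0.13499149]
  dark 0.11 [327.94047619 154.39285714] 84 [ 0.48807405 -0.14687408  0.12495844] [ 0.47958479 -0.16720423  0.1105776 ] [ 0.49663754 -0.14223516  0.12835422]
  dark 0.11 [550.52083333 312.91319444] 288 [0.14527488 0.09913521 0.12250458] [0.13237746 0.08235846 0.11023056] [0.15851905 0.11313716 0.13499668]
```

```bash
cat > to.py <<'E'
# usage: to.py lx ly z : box-frame target for the TCP; prints tool-axis moves still to go
import sys; from h import *
c=np.array([.490,-.1593]); yaw=np.radians(18.45)
o=ctrl.get_obs(); T=rot(o["eef_rot"]); p=np.array(o["position"])
B=R.from_euler("z",yaw).as_matrix()
x,y,z=map(float,sys.argv[1:4]); t=np.r_[c+(B@[x,y,0])[:2],z]
cands=[np.column_stack([s*B[:,0],-s*B[:,1],[0,0,-1]]) for s in(1,-1)]
for G in cands: print("turn",R.from_matrix(T.T@G).as_rotvec().round(3),"move after turn",(G.T@(t-p)).round(4))
print("move now",(T.T@(t-p)).round(4),"tgt",t.round(4),"box",(B.T@(p-np.r_[c,0])).round(4),"j6",o["joints"][5].round(2),"F",np.round(o["contact_force"],2),o["clock"])
E
python3 to.py .035 .060 .23
```

```text
turn [ 0.000e+00  3.000e-03 -3.012e+00] move after turn [ 0.3782 -0.2987  0.0005]
turn [ 0.002 -0.     0.13 ] move after turn [-0.3782  0.2987  0.0005]
move now [-0.4137  0.2473  0.0009] tgt [ 0.5042 -0.0913  0.23  ] box [-0.3432 -0.2387  0.2305] j6 -0.28 F [-1.1  -0.41  0.09] 0.1
```

The manual's scale: shifts go in shares of 250 mm and turns go in shares of pi rad. Converting my numbers, -0.03 m is -0.12, 0.024 m is 0.096, 0.11 rad is 0.035.

{"api": "creep_tool", "payload": {"steps": {"finger_gap": [0, 0, 0, 0, 0, 0, 0, 0, 0, 0], "x": [0, 0, -0.12, -0.12, -0.12, -0.12, -0.12, -0.12, -0.12, -0.12], "y": [0, 0, 0.096, 0.096, 0.096, 0.096, 0.096, 0.096, 0.096, 0.096], "z": [0, 0, 0, 0, 0, 0, 0, 0, 0, 0], "ax": [0, 0, 0, 0, 0, 0, 0, 0, 0, 0], "ay": [0, 0, 0, 0, 0, 0, 0, 0, 0, 0], "az": [0.035, 0.0064, 0, 0, 0, 0, 0, 0, 0, 0]}}}

```text
clock: 0.93
position: [0.4076, -0.2349, 0.2313]
eef_rot: [-0.507, 3.1, 0.0]
contact_force: [1.9, -0.8, 0.2]
opening: 0.0
grasp_force: 0.0
```

```bash
python3 to.py .035 .060 .11
```

```text
turn [-0.    0.   -3.14] move after turn [ 0.1371 -0.1056  0.1213]
turn [0.    0.    0.002] move after turn [-0.1371  0.1056  0.1213]
move now [-0.1373  0.1054  0.1213] tgt [ 0.5042 -0.0913  0.11  ] box [-0.1021 -0.0456  0.2313] j6 -1.06 F [ 1.92 -0.84  0.17] 0.9333
```

Converted, -0.03 m is -0.12, 0.024 m is 0.096.

{"api": "creep_tool", "payload": {"steps": {"finger_gap": [0, 0, 0, 0, 0, 0, 0], "x": [-0.12, -0.12, -0.12, -0.12, 0, 0, 0], "y": [0.096, 0.096, 0.096, 0.096, 0, 0, 0], "z": [0, 0, 0, 0, 0, 0, 0], "ax": [0, 0, 0, 0, 0, 0, 0], "ay": [0, 0, 0, 0, 0, 0, 0], "az": [0, 0, 0, 0, 0, 0, 0]}}}

```text
clock: 1.52
position: [0.4904, -0.1077, 0.231]
eef_rot: [0.506, -3.1, 0.0]
contact_force: [-0.2, 0.2, -0.4]
opening: -0.003
grasp_force: 0.0
```

```bash
python3 to.py .035 .060 .11
```

```text
turn [ 1.00e-03  0.00e+00 -3.14e+00] move after turn [ 0.0183 -0.0111  0.121 ]
turn [ 0.    -0.001  0.002] move after turn [-0.0183  0.0111  0.121 ]
move now [-0.0185  0.0111  0.121 ] tgt [ 0.5042 -0.0913  0.11  ] box [0.0167 0.0489 0.231 ] j6 -1.34 F [-0.18  0.17 -0.41] 1.5167
```

Converted, 0.04 m is 0.16, 0.035 m is 0.14.

{"api": "creep_tool", "payload": {"steps": {"finger_gap": [0, 0, 0, 0, 0, 0, 0], "x": [-0.074, 0, 0, 0, 0, 0, 0], "y": [0.044, 0, 0, 0, 0, 0, 0], "z": [0, 0.16, 0.16, 0.14, 0, 0, 0], "ax": [0, 0, 0, 0, 0, 0, 0], "ay": [0, 0, 0, 0, 0, 0, 0], "az": [0, 0, 0, 0, 0, 0, 0]}}}

```text
clock: 2.1
position: [0.506, -0.0925, 0.1188]
eef_rot: [-0.502, 3.098, -0.002]
contact_force: [0.4, 0.4, 1.0]
opening: -0.002
grasp_force: 0.0
```

```bash
python3 to.py .035 .060 .0805; python3 - <<'E'
from h import *
c=ctrl.camera("side"); cv2.imwrite("pics/s2.png",cv2.resize(c["image"][100:260,200:420,::-1],None,fx=3,fy=3))
E
```

```text
turn [5.000e-03 3.000e-03 3.141e+00] move after turn [-0.0013 -0.0017  0.0383]
turn [-0.002  0.003 -0.   ] move after turn [0.0013 0.0017 0.0383]
move now [0.0014 0.0017 0.0383] tgt [ 0.5042 -0.0913  0.0805] box [0.0363 0.0583 0.1188] j6 -1.38 F [0.44 0.36 1.01] 2.1
```

View pics/s2.png

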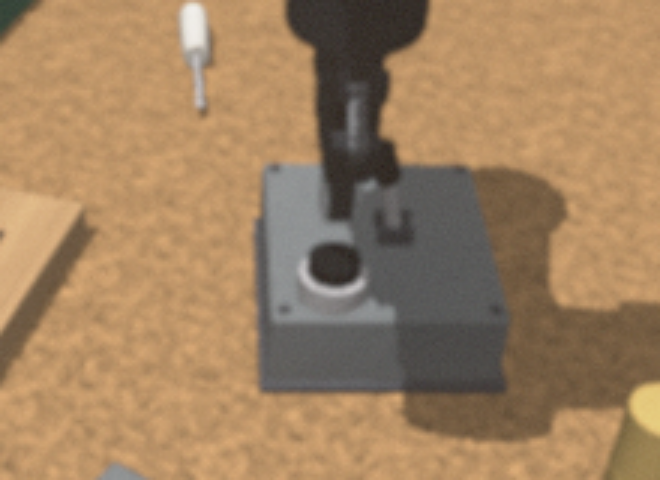

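The fingertip at crop (340,215) is about 29 mm above the button centre at (335,260), so it is lined up and the lever is still standing. Next I press.

Converted, 0.02 m is 0.08, 0.008 m is 0.032.

{"api": "creep_tool", "payload": {"steps": {"finger_gap": [0, 0, 0, 0, 0, 0], "x": [0.004, 0, 0, 0, 0, 0], "y": [0.006, 0, 0, 0, 0, 0], "z": [0.08, 0.032, 0.02, 0.02, 0, 0], "ax": [0, 0, 0, 0, 0, 0], "ay": [0, 0, 0, 0, 0, 0], "az": [0, 0, 0, 0, 0, 0]}}}

```text
clock: 2.65
position: [0.5042, -0.0904, 0.081]
eef_rot: [-0.504, 3.098, -0.002]
contact_force: [-3.9, 2.4, 12.7]
opening: 0.002
grasp_force: 6.2
```

```bash
python3 to.py .035 .060 .0805
```

```text
turn [-4.000e-03 -2.000e-03 -3.141e+00] move after turn [-0.0003  0.0009  0.0005]
turn [-0.001  0.003  0.001] move after turn [ 0.0003 -0.0009  0.0005]
move now [ 0.0003 -0.0009  0.0005] tgt [ 0.5042 -0.0913  0.0805] box [0.0353 0.0609 0.081 ] j6 -1.38 F [-3.94  2.42 12.72] 2.65
```

Converted, -0.035 m is -0.14, 0.032 m is 0.128.

{"api": "creep_tool", "payload": {"steps": {"finger_gap": [0, 0, 0, 0.6, 0.6, 0.6, 0.6, 0.6, 0.6], "x": [0, 0, 0, 0.12, 0.12, 0.128, 0, 0, 0], "y": [0, 0, 0, -0.08, -0.08, -0.084, 0, 0, 0], "z": [-0.12, -0.14, -0.14, 0, 0, 0, 0, 0, 0], "ax": [0, 0, 0, 0, 0, 0, 0, 0, 0], "ay": [0, 0, 0, 0, 0, 0, 0, 0, 0], "az": [0, 0, 0, 0, 0, 0, 0, 0, 0]}, "grip_n": 20}}

```text
clock: 3.4
position: [0.4356, -0.1775, 0.1789]
eef_rot: [-0.502, 3.1, -0.001]
contact_force: [0.3, -0.1, -0.1]
opening: 0.6
grasp_force: 0.0
```

```bash
python3 to.py -.057 0 .071; python3 - <<'E'
from h import *
c=ctrl.camera("side"); cv2.imwrite("pics/s3.png",cv2.resize(c["image"][80:260,200:440,::-1],None,fx=3,fy=3))
np.save("side.npy",c,allow_pickle=True)
E
```

```text
turn [2.000e-03 1.000e-03 3.141e+00] move after turn [ 4.000e-04 -1.000e-04  1.079e-01]
turn [-0.001  0.001 -0.001] move after turn [-4.000e-04  1.000e-04  1.079e-01]
move now [-3.000e-04  1.000e-04  1.079e-01] tgt [ 0.4359 -0.1773  0.071 ] box [-5.740e-02 -1.000e-04  1.789e-01] j6 -1.2 F [ 0.34 -0.06 -0.13] 3.4
```

View pics/s3.png

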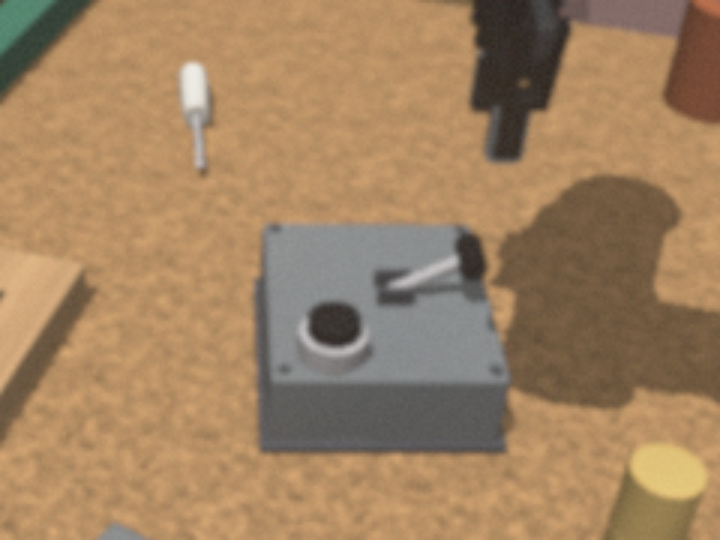

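The lever has dropped, with its bar at crop (470,257), the button is back up, and the open fingers are above the bar. I'll check the bar by depth, then descend.

Converted, 0.03 m is 0.12, 0.02 m is 0.08.

```bash
python3 - <<'E'
from h import *
c=np.load("side.npy",allow_pickle=True).item(); P=cloud(c)
B=R.from_euler("z",18.45,degrees=True).as_matrix(); q=(P-[.490,-.1593,0])@B
m=(c["image"].max(-1)<75)&(abs(q[...,1])<.03)&(abs(q[...,0]+.055)<.03)&(q[...,2]>.075)&(q[...,2]<.115)
print(m.sum(),q[m].min(0),q[m].max(0),np.median(q[m],0))
E
```

```text
92 [-0.06313535 -0.0119912   0.08538022] [-0.04978315  0.01745829  0.10281352] [-0.05622176  0.01165198  0.0986838 ]
```

{"api": "creep_tool", "payload": {"steps": {"finger_gap": [0.6, 0.6, 0.6, 0.6, 0.6, 0.6], "x": [0, 0, 0, 0, 0, 0], "y": [0, 0, 0, 0, 0, 0], "z": [0.12, 0.12, 0.12, 0.08, 0, 0], "ax": [0, 0, 0, 0, 0, 0], "ay": [0, 0, 0, 0, 0, 0], "az": [0, 0, 0, 0, 0, 0]}}}

```text
clock: 3.95
position: [0.4354, -0.1768, 0.068]
eef_rot: [0.506, -3.098, 0.0]
contact_force: [0.5, -0.1, -0.2]
opening: 0.595
grasp_force: 0.0
```

```bash
python3 to.py -.057 0 .068
```

```text
turn [ 3.00e-03  0.00e+00 -3.14e+00] move after turn [0.0003 0.0006 0.    ]
turn [ 0.    -0.002  0.001] move after turn [-0.0003 -0.0006  0.    ]
move now [-0.0003 -0.0006  0.    ] tgt [ 0.4359 -0.1773  0.068 ] box [-0.0573  0.0006  0.068 ] j6 -1.2 F [ 0.51 -0.05 -0.22] 3.95
```

Bar where expected. Close gently.

{"api": "creep_tool", "payload": {"steps": {"finger_gap": [0.3, 0.3, 0.3, 0.3, 0.3, 0.3], "x": [0, 0, 0, 0, 0, 0], "y": [0, 0, 0, 0, 0, 0], "z": [0, 0, 0, 0, 0, 0], "ax": [0, 0, 0, 0, 0, 0], "ay": [0, 0, 0, 0, 0, 0], "az": [0, 0, 0, 0, 0, 0]}, "grip_n": 20}}

```text
clock: 4.45
position: [0.437, -0.1778, 0.0701]
eef_rot: [-0.504, 3.097, -0.003]
contact_force: [2.0, -1.4, 6.8]
opening: 0.373
grasp_force: 24.2
```

```bash
python3 to.py -.057 0 .068;  python3 - <<'E'
from h import *
from math import sin,cos
pts=[(-.010+.055*sin(.2-q),.064+.055*cos(.2-q)) for q in np.linspace(1.24,0,11)]
print(np.diff(np.array(pts),axis=0).round(4)*[-1,-1])
E
```

```text
turn [-0.006 -0.004 -3.141] move after turn [-0.0009 -0.0008  0.0021]
turn [-0.003  0.004  0.001] move after turn [0.0009 0.0008 0.0021]
move now [0.0009 0.0008 0.0021] tgt [ 0.4359 -0.1773  0.068 ] box [-0.0561 -0.0008  0.0701] j6 -1.2 F [ 1.96 -1.36  6.76] 4.45
[[-0.0038 -0.0057]
 [-0.0045 -0.0051]
 [-0.0051 -0.0045]
 [-0.0056 -0.0039]
 [-0.006  -0.0032]
 [-0.0064 -0.0024]
 [-0.0066 -0.0016]
 [-0.0068 -0.0007]
 [-0.0068  0.0001]
 [-0.0068  0.0009]]
```

Converted, -0.0064 m is -0.0256, -0.0057 m is -0.0228.

{"api": "creep_tool", "payload": {"steps": {"finger_gap": [0.3, 0.3, 0.3, 0.3, 0.3, 0.3, 0.3], "x": [-0.0152, -0.018, -0.0204, -0.0224, -0.024, -0.0256, 0], "y": [0, 0, 0, 0, 0, 0, 0], "z": [-0.0228, -0.0204, -0.018, -0.0156, -0.0128, -0.0096, 0], "ax": [0, 0, 0, 0, 0, 0, 0], "ay": [0, 0, 0, 0, 0, 0, 0], "az": [0, 0, 0, 0, 0, 0, 0]}}}

```text
clock: 5.03
position: [0.4648, -0.1684, 0.0939]
eef_rot: [0.503, -3.099, 0.003]
contact_force: [-3.4, -5.3, 4.6]
opening: 0.368
grasp_force: 22.9
```

```bash
python3 to.py .001 0 .096
```

```text
turn [ 3.000e-03 -2.000e-03 -3.142e+00] move after turn [ 0.0278 -0.0007 -0.0021]
turn [-0.001 -0.002  0.   ] move after turn [-0.0278  0.0007 -0.0021]
move now [-0.0278  0.0006 -0.0022] tgt [ 0.4909 -0.159   0.096 ] box [-0.0268 -0.0007  0.0939] j6 -1.22 F [-3.42 -5.31  4.56] 5.0333
```

{"api": "creep_tool", "payload": {"steps": {"finger_gap": [0.3, 0.3, 0.3, 0.3, 0.3, 0.3], "x": [-0.0264, -0.0272, -0.0272, -0.024, 0, 0], "y": [0, 0, 0, 0, 0, 0], "z": [-0.0064, -0.0028, 0, 0.0032, 0, 0], "ax": [0, 0, 0, 0, 0, 0], "ay": [0, 0, 0, 0, 0, 0], "az": [0, 0, 0, 0, 0, 0]}}}

```text
clock: 5.53
position: [0.4905, -0.1597, 0.0955]
eef_rot: [-0.503, 3.1, -0.002]
contact_force: [-0.7, -5.0, 4.7]
opening: 0.365
grasp_force: 22.8
```

```bash
python3 to.py .001 0 .094;python3 - <<'E'
from h import *
c=ctrl.camera("side"); cv2.imwrite("pics/s4.png",cv2.resize(c["image"][80:260,200:440,::-1],None,fx=3,fy=3))
E
```

```text
turn [-2.000e-03 -3.000e-03 -3.142e+00] move after turn [ 0.0006 -0.0006  0.0015]
turn [-0.002  0.001  0.   ] move after turn [-0.0006  0.0006  0.0015]
move now [-0.0006  0.0006  0.0015] tgt [ 0.4909 -0.159   0.094 ] box [ 0.0004 -0.0006  0.0955] j6 -1.24 F [-0.74 -5.02  4.68] 5.5333
```

View pics/s4.png

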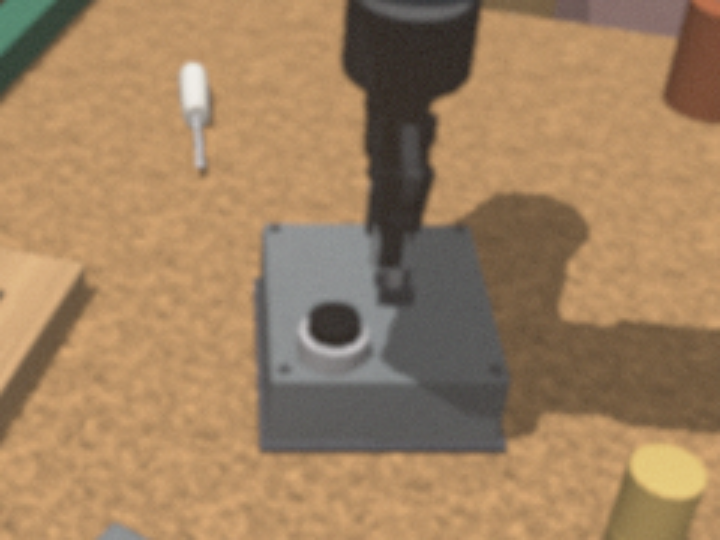

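The lever looks upright between the fingers, with its rod base at crop (395,285), and the button is up. I'll release and retreat straight up.

Converted, -0.04 m is -0.16, -0.03 m is -0.12.

{"api": "creep_tool", "payload": {"steps": {"finger_gap": [0.45, 0.58, 0.58, 0.58, 0.58, 0.58, 0.58, 0.58, 0.58, 0.58], "x": [0, 0, 0, 0, 0, 0, 0, 0, 0, 0], "y": [0, 0, 0, 0, 0, 0, 0, 0, 0, 0], "z": [0, 0, 0, 0, -0.08, -0.12, -0.16, -0.16, 0, 0], "ax": [0, 0, 0, 0, 0, 0, 0, 0, 0, 0], "ay": [0, 0, 0, 0, 0, 0, 0, 0, 0, 0], "az": [0, 0, 0, 0, 0, 0, 0, 0, 0, 0]}}}

```text
clock: 6.42
position: [0.4912, -0.1589, 0.227]
eef_rot: [-0.503, 3.096, -0.001]
contact_force: [-0.4, 0.6, -1.8]
opening: 0.577
grasp_force: 0.0
```

{"api": "creep_tool", "payload": {"steps": {"finger_gap": [0.58, 0.58, 0.58, 0.58, 0.58, 0.58, 0.58], "x": [0.16, 0.16, 0.16, 0, 0, 0, 0], "y": [0, 0, 0, 0, 0, 0, 0], "z": [0, 0, 0, 0, 0, 0, 0], "ax": [0, 0, 0, 0, 0, 0, 0], "ay": [0, 0, 0, 0, 0, 0, 0], "az": [0, 0, 0, 0, 0, 0, 0]}}}

```text
clock: 7.0
position: [0.3764, -0.1967, 0.2238]
eef_rot: [0.504, -3.1, -0.001]
contact_force: [0.7, -0.1, -0.6]
opening: 0.582
grasp_force: 0.0
```

```bash
python3 - <<'E'
from h import *
c=ctrl.camera("side"); cv2.imwrite("pics/s5.png",cv2.resize(c["image"][80:260,200:440,::-1],None,fx=3,fy=3))
P=cloud(c); B=R.from_euler("z",18.45,degrees=True).as_matrix(); q=(P-[.490,-.1593,0])@B
m=(c["image"].max(-1)<75)&(abs(q[...,1])<.03)&(abs(q[...,0])<.04)&(q[...,2]>.1)&(q[...,2]<.135)
print(m.sum(),q[m].min(0),q[m].max(0),np.median(q[m],0))
E
```

```text
90 [-0.00642491 -0.00944087  0.11128882] [0.0074848  0.01829837 0.12836235] [0.00100067 0.01361104 0.12464706]
```

View pics/s5.png

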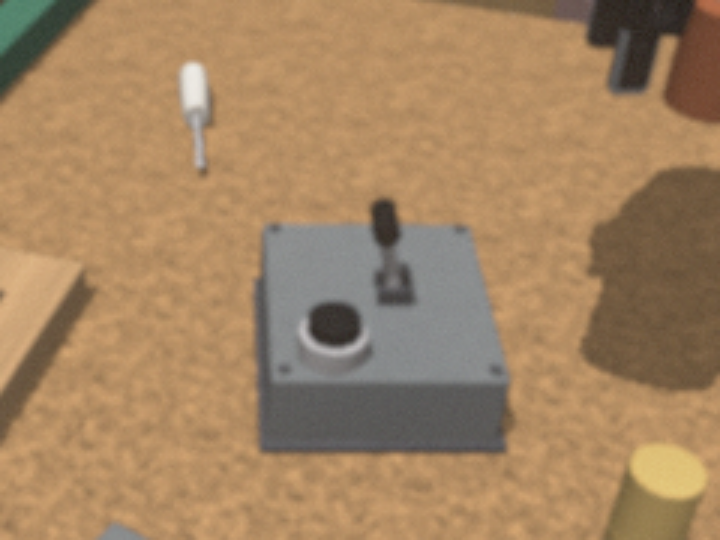

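The lever stands by itself with its bar at crop (385,222), which is box x +1 mm, so it is on its stop. The button is up and the gripper is clear.

```bash
python3 -c "
from rig import ctrl; print(ctrl.sign_off())"
```

```text
the job is handed in; nothing more can be done
None
```

The test button was pressed and the lever dropped; I lifted it back onto its stop, where it stands by itself, and handed the job in at about 7 s with the lamp box untouched (no verdict was shown).

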